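# Pack the washed serving boards into their tray

### The arm

A 7-joint arm with a two-finger parallel gripper is mounted at the origin on a cart in front of the work surface, level with it; the furniture and walls round the work are solid. World frame = base frame: x ahead of the robot, y to its left, z up, the work surface at z = 0. Lengths are in m, angles in rad, forces in N, time in s.
With the tool pointing down it reaches from about 0.4 to 0.85 m from the base axis. Payload 10.4 kg.
Tool frame: the origin (TCP) lies at the very end of the fingers, on their centre line; the grasp point (between the pads) lies 19 mm behind it; x points along the fingers, z is the direction in which the jaws open and shut, and the axes are right-handed (so a half turn about x gives the same grasp; the last joint's range is limited). The gripper opens to 85 mm and grips with 20 to 120 N. Pads are 22 mm wide; open, the fingers measure 114 mm over their backs; the gripper's body (76 mm by 85 mm) begins 54 mm behind the grasp point. The pads swing forward as they close: fully open they stand 13 mm farther back than shut.
Start: joints at [-1.134, 0.332, -0.065, 1.46, 0.022, 1.35, -0.088], TCP at [0.277, 0.56, 0.231] pointing down, gripper open.
Joint ranges: [-2.6, 2.6], [-0.5, 2.12], [-1.47, 1.34], [0.16, 2.42], [-1.27, 4.41], [0.06, 2.06], [-2.6, 2.6]. Speed limits (rad/s): [2.22, 2.22, 2.79, 2.79, 3.14, 3.14, 3.14].

### API

Orientations are given as a unit quaternion [x, y, z, w].
In Python, from workcell import telemetry, viewer, manip, spot_in, mark_of gives the robot as it stands. The module is installed in compiled form; this text tells all that it offers.
- The arm moves only by the shell command python3 -m crank 'ROWS' [FORCE]. ROWS is JSON, a list of rows, each a list of 3 entries, a list of its own where there are three numbers: the closure, from 0 (fully open) to 1 (shut), then the shift along the world's x, y, z in cm, then the turn, a rotation vector about the world's x, y, z in rad. A call has 1 to 12 rows; each row shifts and turns the commanded pose from where the row before left it; what a row does not reach is not made up. A row lasts 1/12 s, in which the tool goes at most 41.7 mm and 7.16 degrees, less where a joint would pass 70% of its speed; a pose out of reach is approached as far as the arm can. A call with a gripper value outside its range is refused whole. The fingers move at their own pace and stop on an object; FORCE is the grip in N (left out, the last holds). Time passes only in rows, so rows that do not move let the fingers close. It gives the time, the measured TCP pose, the force and the opening at its end, in the units of the state.
- telemetry.get_obs(): the state, without advancing time (a new reading comes with each control period).
- viewer.camera(name): name is "scene" or "top" or "wrist"; returns a dict with "frame" (420x560x3 uint8, red, green, blue), "intrinsics" (3x3 intrinsics, pixels), "k1" (the pictures are not rectified: a ray, as slopes to the right and down, at radius r is drawn at 1 + k1 r^2 times it, then the intrinsics apply), "cam_to_world" (4x4, takes a point from camera to world coordinates). Camera axes: x right, y up, looking along -z (the intrinsics and any distortion apply to the point x, -y, -z); pixel columns grow to the right and rows downward; lengths in m; the calibration is good to about 2 mm. A picture is of the moment at which its call begins. There is no depth.
- manip.hand_in(): hands the job in, once; it reports no verdict.
Trained networks look in a picture, given as the dict that the camera call returned (one of the last four; its "shot" number tells which), for a name from the list of things; names that differ only in an ending like _2 or _b are one class to them, and where a whole thing is asked for, a point or a joint stands for the part that bears it (a point fixed in the world has none). Each returns a list of dicts, best first, with "conf" (0 to 1); they miss things now and then, are a little off and sometimes report something else, mostly with a low value. They report only what shows in the picture. A call takes as long as a camera call. They do not tell look-alikes from the thing itself.
- spot_in(thing, picture): "location" ([x, y, z] in m, in the coordinates of the camera as it stood for that picture, good to about 4 mm: the middle of the surface that is visible of it).
- mark_of(thing, picture): "location" ([x, y, z] in m, in the coordinates of the camera as it stood for that picture, good to about 4 mm: a listed point, or the origin of a listed thing).
The state is a dict: "clock": time; "joint_pos": joint angles; "joint_velocities": joint speeds; "tau": joint torques, N m; "position": TCP position; "ee_rot": TCP orientation; "ft_force": force on the tool from outside, world axes, zero at the start; "torque": the same for the moment, N m; "grip_width": opening from 0.0 (shut) to 1.0 (fully open).
Only numpy, scipy, OpenCV 4.12 (cv2) and the standard library are available. Lean on these libraries where they do the work, as an engineer would, in place of code of your own. Each camera call takes 0.05 s, during which the arm holds its last target. There are 200 camera calls.

### The job

Pack the set of three wooden serving boards away in the cream tray so that all three lie flat on its floor, side by side. Move the straight board that is already in the tray to one end to make room, then take the two L-shaped boards off the sloping draining stand and turn them so that they interlock and fill the rest of the tray. Let go of them, and leave the jars, mug and cup around where they stand.

Things in the scene. Friction and masses are not known exactly. Their poses are not given: they have to be found in the camera images.
- tray: Cream plastic tray, 220 (x) by 300 (y) mm over the rim, 46 mm tall; does not slide. Origin: centre of its underside, z up. Inside floor 6 mm above it; clear inside x -92 to 92, y -132 to 132 mm, walls to 45 mm. Packed: straight board across one end, then the Ls half a turn apart, each L's free arm in the other's notch, its 175 mm side along x; about 9 mm to spare in x, 10 mm in y.
- stand: Grey slatted draining stand, 312 mm wide (y), 190 mm deep, 100 mm tall; fixed. Origin: centre of its base on the counter. Its top slopes up at 23 degrees from a 14 mm lip at its front (-x) to the back (+x); the two L-shaped boards lie on it side by side against the lip.
- board_a_grip (a point): 16 mm thick L-shaped board, 0.2 kg: a 175 (x) by 138 (y) mm rectangle less the 89 x 69.5 mm quarter at its +x +y corner; z out of its top. Grip: upright fin along y, 50 mm long, 14 mm thick, top 58 mm above the underside. This point: in the grip over the centre of mass, 40 mm above the underside; rectangle's centre 15 mm to +x, 12 mm to +y. Left or right on the stand, tilted 23 degrees, +x up the slope.
- board_b_grip (a point): 16 mm thick L-shaped board, 0.2 kg: a 175 (x) by 138 (y) mm rectangle less the 89 x 69.5 mm quarter at its +x +y corner; z out of its top. Grip: upright fin along y, 50 mm long, 14 mm thick, top 58 mm above the underside. This point: in the grip over the centre of mass, 40 mm above the underside; rectangle's centre 15 mm to +x, 12 mm to +y. Left or right on the stand, tilted 23 degrees, +x down the slope.
- board_c_grip (a point): Straight wooden board, 175 (x) by 47 (y) mm, 16 mm thick, 0.12 kg, lying flat on the tray's floor across the tray (its x along the tray's x), near the middle of its length. Grip: upright fin along y, 37 mm long, 14 mm thick, top 58 mm above the underside. This point: in the grip over the centre, 40 mm above the underside.
- jar_rice: Bystander, to be left where it stands: glass jar with dark green lid, 95 mm across, 141 mm tall; origin at the centre of its underside.
- mug_blue: Bystander, to be left where it stands: white mug with dark spots, 82x114x91 mm; origin at the centre of its underside.
- jar_green_lid: Bystander, to be left where it stands: jar of white contents with a sea-green lid, 84 mm across, 116 mm tall; origin at the centre of its underside.
- steel_cup: Bystander, to be left where it stands: plain steel cup, 75 mm across, 104 mm tall; origin at the centre of its underside.
Not all that is in view belongs to the job. Of the things that look like the part that bears board_c_grip, the larger one is meant.

How it is judged:
At the end, for the whole second after the job is handed in: All three boards lie at rest inside the tray, flat on its floor: each grip point is 42 to 50 mm above the tray's origin (46 mm when seated) and each board is within 0.035 rad of level, with no board on another or on a wall (z of board_a_grip in the frame of tray between 0.042 and 0.05 m and angle between each of board_a_grip, board_b_grip, board_c_grip's own z axis and vertical below 0.035 rad and x of board_a_grip in the frame of tray between -0.035 and 0.035 m and y of board_a_grip in the frame of tray between -0.09 and 0.09 m and linear speed of each of board_a, board_b, board_c below 0.02 m/s and z of board_b_grip in the frame of tray between 0.042 and 0.05 m and x of board_b_grip in the frame of tray between -0.035 and 0.035 m and y of board_b_grip in the frame of tray between -0.09 and 0.09 m and z of board_c_grip in the frame of tray between 0.042 and 0.05 m and x of board_c_grip in the frame of tray between -0.02 and 0.02 m and y of board_c_grip in the frame of tray between -0.12 and 0.12 m); the robot touches nothing.
It fails at once if the jar_rice is moved more than 30 mm (distance of jar_rice from where it was at the start of the episode above 0.03 m).
It fails at once if the mug_blue is moved more than 30 mm (distance of mug_blue from where it was at the start of the episode above 0.03 m).
It fails at once if the jar_green_lid is moved more than 30 mm (distance of jar_green_lid from where it was at the start of the episode above 0.03 m).
It fails at once if the steel_cup is moved more than 30 mm (distance of steel_cup from where it was at the start of the episode above 0.03 m).
It also fails if it takes over 72 s, if anything falls off the work surface, if the arm or the gripper's body presses on something with over 40 N, if the wrist force passes 120 N, or if a joint passes its speed limit or range.

## Working session

There is one attempt and no reset: what is moved stays moved. The work goes in short steps, Python scripts to look and compute and a shell command to move; the robot and the scene stay as the last step left them, time stands still between calls to the robot, and variables do not carry over. Pictures are saved under pics/ and viewed, about 8 in all and at most 12, crops included, and the job is handed in when it is done.

```bash
mkdir -p pics
cat > h.py <<'E'
import numpy as np, cv2
from workcell import telemetry, viewer, manip, spot_in, mark_of
from scipy.spatial.transform import Rotation as R
def w(p,l): 
    T=np.array(p["cam_to_world"]); return T[:3,:3]@np.array(l)+T[:3,3]
def save(p,n): cv2.imwrite(f"pics/{n}.png",cv2.cvtColor(p["frame"],cv2.COLOR_RGB2BGR))
def px(p,P):
    T=np.array(p["cam_to_world"]); c=T[:3,:3].T@(np.array(P)-T[:3,3]); s=np.array([c[0],-c[1]])/-c[2]
    s=s*(1+p["k1"]*(s@s)); K=np.array(p["intrinsics"]); return K[:2,:2]@s+K[:2,2]
def ray(p,u,v):
    K=np.array(p["intrinsics"]); d=np.linalg.inv(K[:2,:2])@(np.array([u,v])-K[:2,2]); s=d.copy()
    for _ in range(20): s=d/(1+p["k1"]*(s@s))
    T=np.array(p["cam_to_world"]); return T[:3,3],T[:3,:3]@np.array([s[0],-s[1],-1])
def atz(p,u,v,z):
    o,d=ray(p,u,v); return o+d*(z-o[2])/d[2]
def st():
    o=telemetry.get_obs(); print("t",o["clock"],"pos",np.round(o["position"],4)); 
    M=R.from_quat(o["ee_rot"]).as_matrix(); print("x",M[:,0].round(3),"z",M[:,2].round(3),"F",np.round(o["ft_force"],1),"g",o["grip_width"],"q",np.round(o["joint_pos"],2)); return o
E
python3 - <<'E'
from h import *
st()
ps={n:viewer.camera(n) for n in("scene","top")}
for n,p in ps.items():
    save(p,n+"0")
    for t in["tray","stand","board_a_grip","board_b_grip","board_c_grip","jar_rice","mug_blue","jar_green_lid","steel_cup"]:
        for m in mark_of(t,p)[:3]: print(n,t,round(m["conf"],2),w(p,m["location"]).round(3),px(p,w(p,m["location"])).round())
a,b=[cv2.imread(f"pics/{n}0.png") for n in("scene","top")]
E
```

```text
t 0.0 pos [0.2772 0.5598 0.2305]
x [-0.001 -0.001 -1.   ] z [ 0.444  0.896 -0.001] F [-0.3  0.9 -0.5] g 1.0024876764900494 q [-1.13  0.33 -0.06  1.46  0.02  1.35 -0.09]
scene board_a_grip 0.73 [ 0.537 -0.305  0.087] [321. 162.]
scene board_b_grip 0.74 [ 0.555 -0.127  0.101] [287. 179.]
scene board_c_grip 0.79 [0.363 0.238 0.032] [250. 275.]
scene jar_rice 0.74 [0.581 0.501 0.002] [153. 284.]
scene mug_blue 0.8 [ 0.417  0.5   -0.001] [182. 315.]
scene jar_green_lid 0.58 [ 0.611 -0.483 -0.   ] [335. 147.]
scene steel_cup 0.8 [ 0.447 -0.523 -0.   ] [370. 163.]
top tray 0.76 [0.567 0.229 0.001] [221. 193.]
top stand 0.92 [ 0.565 -0.219 -0.   ] [330. 195.]
top board_a_grip 0.61 [ 0.532 -0.308  0.092] [357. 199.]
top board_a_grip 0.46 [ 0.606 -0.489  0.001] [396. 186.]
top board_b_grip 0.9 [ 0.546 -0.124  0.096] [309. 195.]
top board_c_grip 0.84 [0.565 0.232 0.046] [219. 192.]
top board_c_grip 0.76 [0.361 0.238 0.032] [216. 243.]
top jar_rice 0.87 [ 0.581  0.497 -0.005] [157. 190.]
top jar_rice 0.42 [ 0.561 -0.218 -0.001] [330. 196.]
top mug_blue 0.88 [0.41  0.506 0.   ] [152. 231.]
top jar_green_lid 0.86 [ 0.604 -0.489 -0.003] [396. 187.]
top steel_cup 0.52 [ 0.445 -0.523 -0.001] [405. 225.]
```

Run:
```python
import cv2
b=cv2.imread("pics/top0.png")
cv2.imwrite("pics/top0z.png",cv2.resize(b[130:280,130:430],None,fx=2.66,fy=2.66,interpolation=cv2.INTER_CUBIC))
```

```text
(no output)
```

View pics/top0z.png

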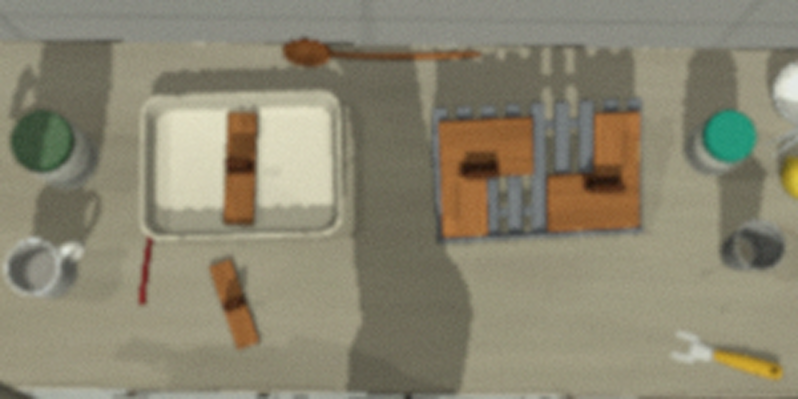

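View pics/scene0.png

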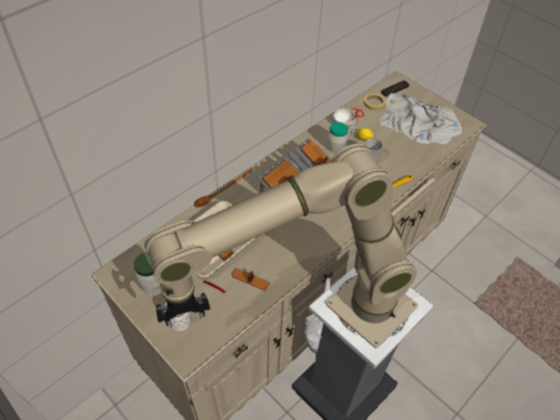

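Top view: tray on the left with board c in the middle of it, and the small look-alike in front of it. B (notch lower-right) is on the left of the stand and A (notch upper-left) on the right, so they only need levelling and lowering, with little yaw. The plan is c to the +y end, B next to it, then A. First I'll move above the tray.

```bash
python3 -m crank '[[0,[2.62,-2.98,0.3],[0,0,-0.101]],[0,[2.62,-2.98,0.3],[0,0,-0.101]],[0,[2.62,-2.98,0.3],[0,0,-0.101]],[0,[2.62,-2.98,0.3],[0,0,-0.101]],[0,[2.62,-2.98,0.3],[0,0,-0.101]],[0,[2.62,-2.98,0.3],[0,0,-0.101]],[0,[2.62,-2.98,0.3],[0,0,-0.101]],[0,[2.62,-2.98,0.3],[0,0,-0.101]],[0,[2.62,-2.98,0.3],[0,0,-0.101]],[0,[2.62,-2.98,0.3],[0,0,-0.101]],[0,[2.62,-2.98,0.3],[0,0,-0.101]],[0,[0,0,0],[0,0,0]]]' 40
python3 - <<'E'
from h import *
st()
p=viewer.camera("wrist"); save(p,"w1")
for t in["tray","board_c_grip"]:
    for m in mark_of(t,p)[:2]: print(t,round(m["conf"],2),w(p,m["location"]).round(4),px(p,w(p,m["location"])).round())
print(np.array(p["cam_to_world"]).round(3), p["intrinsics"],p["k1"])
E
```

```text
clock: 2.0
position: [0.5705, 0.2235, 0.2652]
ee_rot: [0.005, 0.706, -0.007, 0.708]
ft_force: [0.9, -2.4, 0.3]
grip_width: 0.999
t 2.0 pos [0.5705 0.2235 0.2652]
x [ 0.003 -0.003 -1.   ] z [ 1.    -0.017  0.004] F [ 0.9 -2.4  0.3] g 0.9987436542773007 q [-0.71  0.29  0.32  1.46 -0.09  1.4  -0.4 ]
board_c_grip 0.76 [0.568  0.2295 0.048 ] [283. 181.]
board_c_grip 0.69 [0.3619 0.2377 0.0267] [126. 174.]
[[ 1.     0.017  0.002  0.571]
 [-0.017  0.961  0.277  0.293]
 [ 0.003 -0.277  0.961  0.407]
 [ 0.     0.     0.     1.   ]] [[290.83422301   0.         285.90042021]
 [  0.         290.83422301 211.46547886]
 [  0.           0.           1.        ]] -0.0026982004171820138
```

View pics/w1.png

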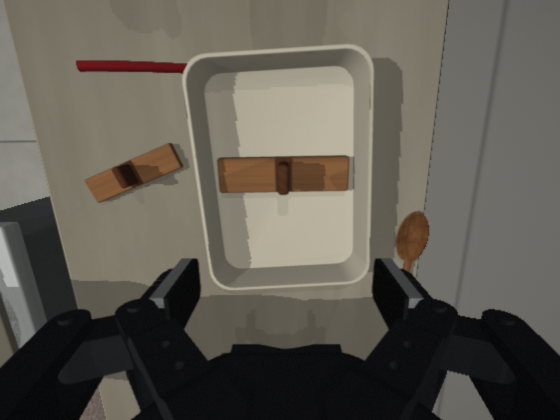

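Wrist view: tray rim runs from about (184,50) to (372,290), board c is at (218–349,155–193) with its fin at (283,178). The look-alike is at left (130,172). Next I measure tray and board yaw by segmentation.

```bash
cat >> h.py <<'E'
def rect(p,mask,z,seed=None,show=None):
    mask=cv2.morphologyEx(mask.astype(np.uint8),cv2.MORPH_OPEN,np.ones((3,3)))
    cs,_=cv2.findContours(mask,cv2.RETR_EXTERNAL,cv2.CHAIN_APPROX_NONE)
    c=min(cs,key=lambda c:-cv2.contourArea(c)) if seed is None else max([c for c in cs if cv2.pointPolygonTest(c,tuple(map(float,seed)),False)>=0],key=cv2.contourArea)
    q=np.array([atz(p,u,v,z)[:2] for u,v in c[:,0]],dtype=np.float32)
    return c,q,cv2.minAreaRect(q*1000)
E
python3 - <<'E'
from h import *
p=viewer.camera("wrist"); f=p["frame"]; hsv=cv2.cvtColor(f,cv2.COLOR_RGB2HSV)
for u,v in[(196,150),(365,150),(280,57),(280,280),(400,150),(170,250),(280,120),(230,175),(283,178),(205,150),(212,150),(300,330)]: print((u,v),f[v,u],hsv[v,u])
wood=(hsv[...,1]>110)&(hsv[...,0]<20)
c,q,r=rect(p,wood,0.022,(240,175)); print("board",r)
g=f.astype(int)
for th in (150,160,170):
    cream=(g[...,0]>th)
    try:
        c,q,r=rect(p,cream,0.046); print(th,"rim",r,len(c),c[:,0].min(0),c[:,0].max(0))
    except Exception as e: print(e)
E
```

```text
(196, 150) [141 135 118] [ 22  42 141]
(365, 150) [144 139 124] [ 23  35 144]
(280, 57) [120 114 100] [ 21  43 120]
(280, 280) [117 113 100] [ 23  37 117]
(400, 150) [95 90 80] [20 40 95]
(170, 250) [128 122 106] [ 22  44 128]
(280, 120) [179 173 152] [ 23  38 179]
(230, 175) [118  83  53] [ 14 140 118]
(283, 178) [73 45 29] [ 11 154  73]
(205, 150) [91 88 79] [23 34 91]
(212, 150) [90 87 77] [23 37 90]
(300, 330) [94 90 78] [23 43 94]
board ((567.7515869140625, 231.37234497070312), (49.49111557006836, 171.60205078125), 89.46282196044922)
150 rim ((581.882568359375, 307.261962890625), (140.80413818359375, 100.69541931152344), 2.0456337928771973) 387 [239  76] [359 164]
160 rim ((582.4000854492188, 308.64691162109375), (141.24012756347656, 98.4629135131836), 0.0008444408304058015) 383 [240  77] [359 164]
170 rim ((582.302734375, 300.65771484375), (137.94351196289062, 89.31297302246094), 2.867192506790161) 367 [240  86] [358 164]
```

```bash
cat >> h.py <<'E'
from scipy.optimize import minimize
from scipy.ndimage import map_coordinates
def proj(p,P):
    T=np.array(p["cam_to_world"]); c=(np.array(P)-T[:3,3])@T[:3,:3]; s=np.c_[c[:,0],-c[:,1]]/-c[:,2:]
    s=s*(1+p["k1"]*(s**2).sum(1,keepdims=True)); K=np.array(p["intrinsics"]); return s@K[:2,:2].T+K[:2,2]
def sides(hx,hy,z,frac=.75,n=60):
    t=np.linspace(-frac,frac,n); o=np.ones(n)
    return np.vstack([np.c_[s*hx*o,hy*t,z*o] for s in(-1,1)]+[np.c_[hx*t,s*hy*o,z*o] for s in(-1,1)])
def place(P,x,y,a):
    c,s=np.cos(a),np.sin(a); return np.c_[x+c*P[:,0]-s*P[:,1],y+s*P[:,0]+c*P[:,1],P[:,2]]
def fit(p,models,x0,mask=None,sig=1.5):
    g=cv2.GaussianBlur(cv2.cvtColor(p["frame"],cv2.COLOR_RGB2GRAY).astype(float),(0,0),sig)
    G=np.hypot(cv2.Sobel(g,-1,1,0),cv2.Sobel(g,-1,0,1)); G=np.minimum(G,np.percentile(G,95))
    def f(v):
        uv=proj(p,place(models,v[0]/1e3,v[1]/1e3,v[2]/1e2)); return -map_coordinates(G,[uv[:,1],uv[:,0]],order=1,mode="nearest").mean()
    best=min(((f((x0[0]+a,x0[1]+b,c)),x0[0]+a,x0[1]+b,c) for a in range(-12,13,2) for b in range(-12,13,2) for c in(x0[2]-3,x0[2]-1.5,x0[2],x0[2]+1.5,x0[2]+3)))
    r=minimize(f,best[1:],method="Nelder-Mead",options=dict(initial_simplex=np.array(best[1:])+np.vstack([np.zeros(3),np.eye(3)*1.5])))
    return r.x,r.fun
E
python3 - <<'E'
from h import *
p=viewer.camera("wrist")
ms={"outer":sides(.110,.150,.046),"floor":sides(.092,.132,.006),"inner":sides(.092,.132,.045)}
ms["all"]=np.vstack(list(ms.values()))
for n,m in ms.items(): print(n,*[np.round(v,2) for v in fit(p,m,(568,229,0))])
v,_=fit(p,ms["all"],(568,229,0)); b,_=fit(p,sides(.0875,.0235,.022,.95),(568,231,-1)); print("board",b)
f=p["frame"].copy()
for m in ms.values():
    for u in proj(p,place(m,v[0]/1e3,v[1]/1e3,v[2]/1e2)): cv2.circle(f,tuple(int(round(k)) for k in u),0,(255,0,0),-1)
for u in proj(p,place(sides(.0875,.0235,.022,1),b[0]/1e3,b[1]/1e3,b[2]/1e2)): cv2.circle(f,tuple(int(round(k)) for k in u),0,(0,0,255),-1)
cv2.imwrite("pics/w2.png",cv2.resize(f[30:310,170:390,::-1],None,fx=2.1,fy=2.1))
E
```

```text
outer [568.21 227.7    3.79] -74.28
floor [571.92 229.96   3.82] -42.92
inner [556.2  241.94   3.99] -60.55
all [572.5  227.29   3.93] -43.39
board [5.68067284e+02 2.32933170e+02 1.72335964e-01]
```

View pics/w2.png

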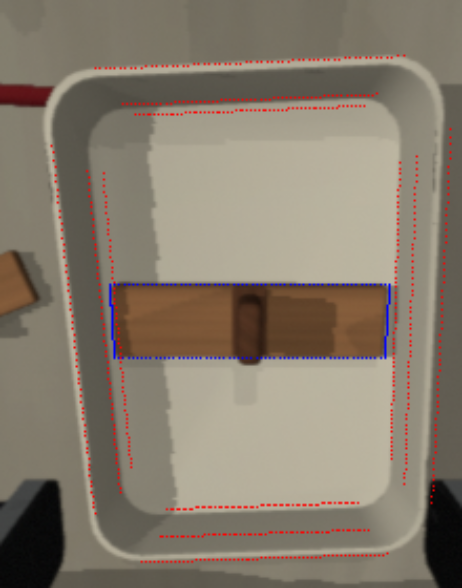

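Outer-rim fit of the tray: (0.568, 0.228), yaw +0.038, and the red outer line matches visually. Board c is at (0.568, 0.232), yaw about 0, which agrees with the network. Now I grasp c.

```bash
python3 -m crank '[[0,[-0.12,0.4,-3.4],[0.003,0.003,0.017]],[0,[-0.13,0.4,-3.4],[0,0,0]],[0,[0,0,-3.4],[0,0,0]],[0,[0,0,-3.4],[0,0,0]],[0,[0,0,-3.4],[0,0,0]],[0,[0,0,-3.4],[0,0,0]],[0,[0,0,-2.0],[0,0,0]],[0,[0,0,-1.4],[0,0,0]],[0,[0,0,0],[0,0,0]],[0.5,[0,0,0],[0,0,0]],[1,[0,0,0],[0,0,0]],[1,[0,0,0],[0,0,0]]]' 40; python3 -m crank '[[1,[0,0,0],[0,0,0]],[1,[0,0,0],[0,0,0]],[1,[0,0,0],[0,0,0]],[1,[0,0,0],[0,0,0]]]'
python3 - <<'E'
from h import *
st(); p=viewer.camera("wrist"); save(p,"w3")
E
```

```text
clock: 3.25
position: [0.5638, 0.2412, 0.028]
ee_rot: [-0.005, 0.707, 0.008, 0.707]
ft_force: [-0.6, -0.3, 1.3]
grip_width: 0.6
clock: 3.58
position: [0.5645, 0.2408, 0.0275]
ee_rot: [-0.004, 0.707, 0.008, 0.707]
ft_force: [4.8, 1.3, 1.8]
grip_width: 0.155
t 3.5833 pos [0.5645 0.2408 0.0275]
x [ 0.     0.004 -1.   ] z [1.    0.017 0.   ] F [4.8 1.3 1.8] g 0.15535959058475216 q [-0.68  0.5   0.26  1.71 -0.16  0.95 -0.34]
```

View pics/w3.png

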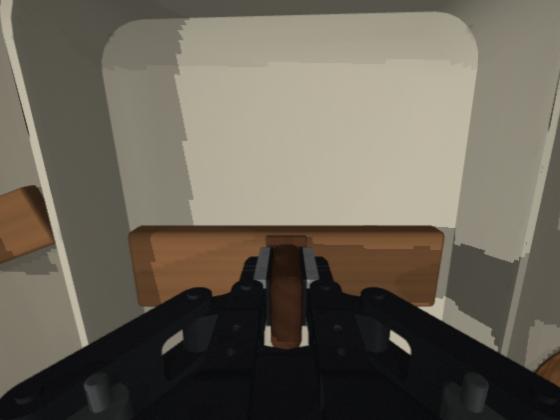

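The fin is held: opening 0.155 is about 13 mm, and the picture shows it between the pads. The earlier reading was taken before the arm had settled. Now I move c to the +y end.

```bash
python3 -m crank '[[1,[0,0,1],[0,0,0.021]],[1,[0,1.5,0],[0,0,0]],[1,[0,2,0],[0,0,0]],[1,[0,2,0],[0,0,0]],[1,[0,2,0],[0,0,0]],[1,[0,1.6,0],[0,0,0]],[1,[0,0,0],[0,0,0]],[1,[0,0,-0.6],[0,0,0]],[1,[0,0,-0.4],[0,0,0]],[1,[0,0,0],[0,0,0]],[1,[0,0,0],[0,0,0]],[1,[0,0,0],[0,0,0]]]'; python3 -m crank '[[1,[0,0.2,0],[0,0,0]],[1,[0,0.2,0],[0,0,0]],[1,[0,0,0],[0,0,0]],[1,[0,0,0],[0,0,0]]]'
python3 - <<'E'
from h import *
st(); p=viewer.camera("wrist"); save(p,"w4")
E
```

```text
clock: 4.63
position: [0.5629, 0.3312, 0.0271]
ee_rot: [-0.012, 0.708, 0.015, 0.706]
ft_force: [-5.0, 1.4, 10.2]
grip_width: 0.157
clock: 4.97
position: [0.5638, 0.3328, 0.0271]
ee_rot: [-0.012, 0.708, 0.013, 0.706]
ft_force: [-4.5, -4.9, 11.8]
grip_width: 0.153
t 4.9667 pos [0.5638 0.3328 0.0271]
x [-0.003  0.001 -1.   ] z [ 0.999  0.035 -0.003] F [-4.5 -4.9 11.8] g 0.15346775713674793 q [-0.78  0.58  0.24  1.59 -0.16  1.   -0.46]
```

View pics/w4.png

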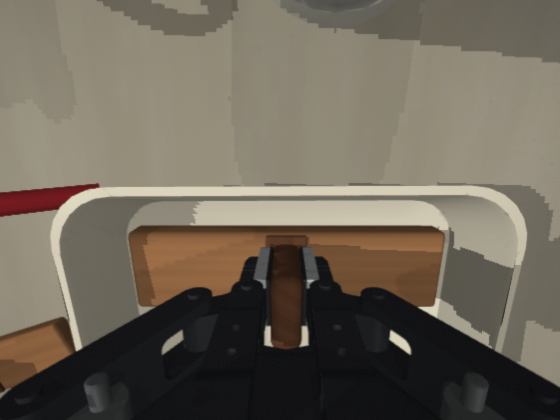

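Board c lies square in the tray about 1–2 cm from the +y wall and slightly toward −x. I keep pushing until contact.

```bash
python3 -m crank '[[1,[0.1,0.3,0],[0,0,0]],[1,[0,0.3,0],[0,0,0]],[1,[0,0,0],[0,0,0]],[1,[0,0,0],[0,0,0]]]';python3 -m crank '[[1,[0,0.2,0],[0,0,0]],[1,[0,0.2,0],[0,0,0]],[1,[0,0,0],[0,0,0]],[1,[0,0,0],[0,0,0]]]'
```

```text
clock: 5.35
position: [0.5656, 0.3386, 0.0271]
ee_rot: [-0.012, 0.708, 0.013, 0.706]
ft_force: [-0.7, -4.7, 8.5]
grip_width: 0.16
clock: 5.68
position: [0.566, 0.3426, 0.0271]
ee_rot: [-0.012, 0.707, 0.013, 0.707]
ft_force: [0.8, -4.0, 8.2]
grip_width: 0.155
```

```bash
python3 -m crank '[[1,[0,0.2,0],[0,0,0]],[1,[0,0.1,0],[0,0,0]],[1,[0,0,0],[0,0,0]],[1,[0,0,0],[0,0,0]]]';python3 -m crank '[[1,[0,0.2,0],[0,0,0]],[1,[0,0,0],[0,0,0]],[1,[0,0,0],[0,0,0]]]'; python3 -m crank '[[1,[0,0.2,0],[0,0,0]],[1,[0,0,0],[0,0,0]],[1,[0,0,0],[0,0,0]]]'
```

```text
clock: 6.02
position: [0.5661, 0.3447, 0.0272]
ee_rot: [-0.012, 0.707, 0.012, 0.707]
ft_force: [0.9, -6.3, 10.4]
grip_width: 0.159
clock: 6.27
position: [0.5661, 0.3449, 0.0272]
ee_rot: [-0.013, 0.708, 0.011, 0.706]
ft_force: [-2.1, -12.9, 13.7]
grip_width: 0.158
clock: 6.52
position: [0.5661, 0.345, 0.0272]
ee_rot: [-0.013, 0.708, 0.01, 0.706]
ft_force: [-5.6, -19.4, 18.3]
grip_width: 0.158
```

Contact at TCP y 0.345, as predicted (force 19 N, no further motion). I release and go to the stand.

```bash
python3 -m crank '[[1,[0,-0.6,0],[0,0,0]],[0.5,[0,0,0],[0,0,0]],[0.5,[0,0,0],[0,0,0]],[0.5,[0,0,0],[0,0,0]],[0.4,[0,0,1],[0,0,0]],[0.4,[0,0,3],[0,0,0]],[0,[0,0,4],[0,0,0]],[0,[0,0,4],[0,0,0]],[0,[0,0,4],[0,0,0]],[0,[0,0,4],[0,0,0]],[0,[0,0,4],[0,0,0]],[0,[0,-2,3],[0,0,0]]]'; python3 -m crank '[[0,[-0.2,-4,0],[0,0,-0.004]],[0,[-0.2,-4,0],[0,0,-0.004]],[0,[-0.2,-4,0],[0,0,-0.003]],[0,[-0.2,-4,0],[0,0,-0.004]],[0,[-0.2,-4,0],[0,0,-0.004]],[0,[-0.2,-4,0],[0,0,-0.003]],[0,[-0.2,-4,0],[0,0,-0.004]],[0,[-0.2,-4,0],[0,0,-0.004]],[0,[-0.2,-4,0],[0,0,-0.003]],[0,[-0.2,-4,0],[0,0,-0.004]],[0,[0,-4,0],[0,0,0]],[0,[0,-4,0],[0,0,0]]]'; python3 -m crank '[[0,[0,-4,0],[0,0,0]],[0,[0,0,0],[0,0,0]],[0,[0,0,0],[0,0,0]],[0,[0,0,0],[0,0,0]],[0,[0,0,0],[0,0,0]]]'
python3 - <<'E'
from h import *
st(); p=viewer.camera("wrist"); save(p,"w5")
for t in["stand","board_a_grip","board_b_grip"]:
    for m in mark_of(t,p)[:3]: print(t,round(m["conf"],2),w(p,m["location"]).round(4),px(p,w(p,m["location"])).round())
E
```

```text
clock: 7.52
position: [0.5627, 0.3305, 0.3002]
ee_rot: [-0.013, 0.707, 0.018, 0.706]
ft_force: [0.5, 1.9, 0.1]
grip_width: 0.997
clock: 8.52
position: [0.5435, -0.1554, 0.2973]
ee_rot: [0.001, 0.708, 0.002, 0.706]
ft_force: [0.4, -0.1, 0.0]
grip_width: 0.999
clock: 8.93
position: [0.5444, -0.1921, 0.2965]
ee_rot: [0.0, 0.708, 0.002, 0.706]
ft_force: [0.3, 0.2, -0.4]
grip_width: 0.998
t 8.9333 pos [ 0.5444 -0.1921  0.2965]
x [-0.003  0.004 -1.   ] z [ 1.     0.003 -0.003] F [ 0.3  0.2 -0.4] g 0.9975010486111618 q [-0.25  0.22  0.61  1.51 -0.13  1.45  0.37]
stand 0.94 [ 0.5623 -0.2141 -0.0023] [298. 191.]
board_a_grip 0.65 [ 0.5328 -0.3094  0.0869] [278. 274.]
board_b_grip 0.94 [ 0.5492 -0.1251  0.0991] [291. 131.]
```

View pics/w5.png

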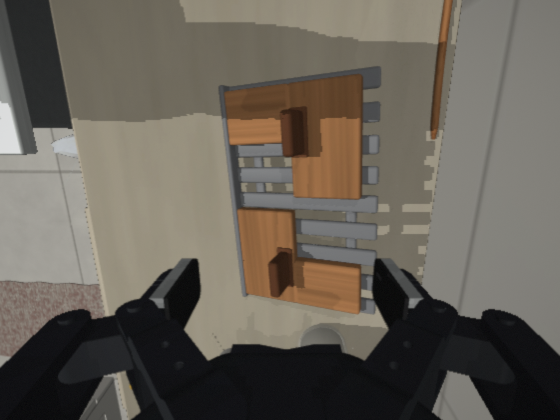

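Wrist view: B's fin at (293,133), A's fin at (280,274). The stand and boards are yawed slightly. I fit the L outlines on the tilted plane; the lip constraint gives z of about 0.099 for B and 0.087 for A.

```bash
cat >> h.py <<'E'
def Lpts(n=50):
    V=np.array([[-72.5,-57],[102.5,-57],[102.5,11.5],[13.5,11.5],[13.5,81],[-72.5,81],[-72.5,-57]])/1e3
    t=np.linspace(.03,.97,n)[:,None]; P=np.vstack([a+(b-a)*t for a,b in zip(V[:-1],V[1:])])
    return np.c_[P,-.024*np.ones(len(P))]
def Lmodel(which,tilt,z):
    P=Lpts()
    if which=="b": P=P*[-1,-1,1]
    P=R.from_rotvec([0,-tilt,0]).apply(P); return P+[0,0,z]
E
python3 - <<'E'
from h import *
p=viewer.camera("wrist"); f=p["frame"].copy()
for n,g,z in(("a",(533,-309,6),.0873),("b",(549,-125,6),.099)):
    for dz in(-.004,0,.004):
        v,s=fit(p,Lmodel(n,.4014,z+dz),g); print(n,z+dz,v.round(1),round(s,1))
    v,s=fit(p,Lmodel(n,.4014,z),g)
    for u in proj(p,place(Lmodel(n,.4014,z),v[0]/1e3,v[1]/1e3,v[2]/1e2)): cv2.circle(f,tuple(int(round(k)) for k in u),0,(0,0,255),-1)
    print("grip px",px(p,[v[0]/1e3,v[1]/1e3,z]))
cv2.imwrite("pics/w6.png",cv2.resize(f[60:330,200:400,::-1],None,fx=2.2,fy=2.2))
E
```

```text
a 0.0833 [ 531.8 -311.4    6.6] -55.9
a 0.0873 [ 531.9 -309.7    7. ] -57.7
a 0.0913 [ 530.7 -304.7    4.2] -58.2
grip px [276.97068653 273.9645051 ]
b 0.095 [ 546.7 -123.4    9.4] -39.4
b 0.099 [ 546.4 -123.5    8.1] -43.3
b 0.10300000000000001 [ 545.8 -123.6    7.7] -45.1
grip px [288.55201083 129.10226811]
```

View pics/w6.png

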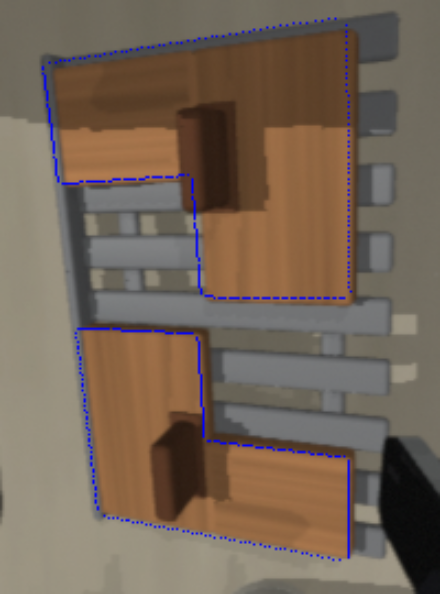

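The fit matches the picture: yaw about 0.07. For B I lean toward the network's value, giving (0.5485, -0.1245, 0.099). Now the tilted pre-grasp.

```bash
python3 -m crank '[[0,[-0.38,1.36,-2.8],[0,-0.1,0]],[0,[-0.38,1.36,-2.8],[0,-0.1,0]],[0,[-0.38,1.36,-2.8],[0,-0.1,0]],[0,[-0.38,1.36,-2.8],[0,-0.1,0]],[0,[-0.38,1.36,-2.8],[0,0,0.065]],[0,[0,0,0],[0,0,0]],[0,[0,0,0],[0,0,0]],[0,[0,0,0],[0,0,0]],[0,[0,0,0],[0,0,0]]]'
python3 - <<'E'
from h import *
st(); p=viewer.camera("wrist")
for t in["board_a_grip","board_b_grip"]:
    for m in mark_of(t,p)[:2]: print(t,round(m["conf"],2),w(p,m["location"]).round(4))
v,s=fit(p,Lmodel("b",.4014,.099),(548,-124,6.5)); print(v,s)
E
```

```text
clock: 9.93
position: [0.5273, -0.1268, 0.159]
ee_rot: [-0.018, 0.552, 0.028, 0.833]
ft_force: [0.4, 0.5, 0.5]
grip_width: 1.002
t 9.9333 pos [ 0.5273 -0.1268  0.159 ]
x [ 0.389  0.026 -0.921] z [0.919 0.06  0.39 ] F [0.4 0.5 0.5] g 1.0019608984746053 q [-0.35 -0.08  0.56  2.13 -0.1   0.7   0.35]
board_b_grip 0.92 [ 0.5484 -0.1247  0.0984]
[ 551.29861217 -118.65609217    6.45545677] -37.36019887295718
```

```bash
python3 -m crank '[[0,[0.71,0.06,-1.95],[0,0,0]],[0,[0.71,0.06,-1.95],[0,0,0]],[0,[0.71,0.07,-1.95],[0,0,0]],[0,[0.72,0.07,-1.95],[0,0,0]],[0,[0,0,0],[0,0,0]],[0.5,[0,0,0],[0,0,0]],[1,[0,0,0],[0,0,0]],[1,[0,0,0],[0,0,0]],[1,[0,0,0],[0,0,0]],[1,[0,0,0],[0,0,0]],[1,[0,0,0],[0,0,0]],[1,[0,0,0],[0,0,0]]]' 60
python3 - <<'E'
from h import *
st()
E
```

```text
clock: 11.08
position: [0.5564, -0.1234, 0.081]
ee_rot: [-0.018, 0.551, 0.028, 0.834]
ft_force: [5.9, 0.6, 4.4]
grip_width: 0.156
t 11.0833 pos [ 0.5564 -0.1234  0.081 ]
x [ 0.392  0.027 -0.92 ] z [0.918 0.061 0.393] F [5.9 0.6 4.4] g 0.15626956303044898 q [-0.34  0.13  0.58  2.14 -0.37  0.53  0.57]
```

Held. Lift along the normal, then level the tool (undo yaw, untilt, set the tray's yaw).

```bash
python3 -m crank '[[1,[-0.4,0,1],[0,0,0]],[1,[-0.8,0,2],[0,0,0]],[1,[0,0,3],[0,0,0]],[1,[0,0,3],[0,0,0]],[1,[0,0,3],[0,0,-0.065]],[1,[0,2,3],[0,0.1,0]],[1,[0,3,0],[0,0.1,0]],[1,[0,3,0],[0,0.1,0]],[1,[0,3,0],[0,0.1014,0]],[1,[0,3,0],[0,0,0.038]],[1,[0,3,0],[0,0,0]],[1,[0,3,0],[0,0,0]]]'; python3 -m crank '[[1,[0.3,3,0],[0,0,0]],[1,[0.3,3,0],[0,0,0]],[1,[0.3,3,0],[0,0,0]],[1,[0.3,3,0],[0,0,0]],[1,[0.3,3,0],[0,0,0]],[1,[0.3,2,0],[0,0,0]],[1,[0,0,0],[0,0,0]],[1,[0,0,0],[0,0,0]],[1,[0,0,0],[0,0,0]],[1,[0,0,0],[0,0,0]]]'
python3 - <<'E'
from h import *
o=st(); p=viewer.camera("wrist"); save(p,"w7")
z=o["position"][2]+.019
x,y,_=o["position"]*1000
v,s=fit(p,Lmodel("b",0,z),(x,y,3.8)); print(v,s)
for m in mark_of("board_b_grip",p)[:1]: print(round(m["conf"],2),w(p,m["location"]).round(4))
f=p["frame"].copy()
for v,c in((v,(0,0,255)),):
    for u in proj(p,place(Lmodel("b",0,z),v[0]/1e3,v[1]/1e3,v[2]/1e2)): cv2.circle(f,tuple(int(round(k)) for k in u),0,c,-1)
cv2.imwrite("pics/w7.png",f[...,::-1])
E
```

```text
clock: 12.08
position: [0.5414, 0.0781, 0.2278]
ee_rot: [-0.013, 0.709, 0.014, 0.705]
ft_force: [0.7, 0.5, -1.8]
grip_width: 0.161
clock: 12.92
position: [0.5598, 0.2454, 0.2285]
ee_rot: [-0.012, 0.708, 0.014, 0.706]
ft_force: [0.7, -0.0, -2.4]
grip_width: 0.156
t 12.9167 pos [0.5598 0.2454 0.2285]
x [-0.004  0.002 -1.   ] z [ 0.999  0.037 -0.004] F [ 0.7 -0.  -2.4] g 0.15620876343922094 q [-0.74  0.31  0.31  1.52 -0.1   1.33 -0.38]
[561.12179468 242.6830115    3.78018178] -43.05626751739651
0.63 [0.5567 0.2425 0.2466]
```

View pics/w7.png

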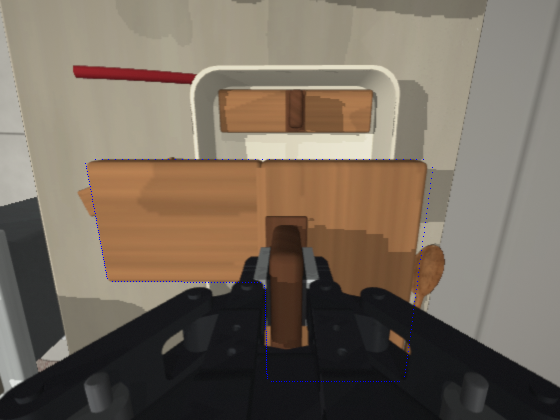

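Wrist view: B hangs level, with its outline fit on the near edge (v=160) and left edge (u=90). C lies against the far wall in the tray. I move over the slot and go down.

```bash
python3 -m crank '[[1,[2.27,0.97,0],[0,-0.004,0]],[1,[0,0,-2],[0,0,0]],[1,[0,0,-3],[0,0,0]],[1,[0,0,-3],[0,0,0]],[1,[0,0,-3],[0,0,0]],[1,[0,0,-3],[0,0,0]],[1,[0,0,-1.3],[0,0,0]],[1,[0,0,0],[0,0,0]],[1,[0,0,0],[0,0,0]],[1,[0,0,0],[0,0,0]]]'
python3 - <<'E'
from h import *
o=st()
p=viewer.camera("wrist")
for t in("tray","board_c_grip"):
  for m in mark_of(t,p)[:2]: print(t,round(m["conf"],2),w(p,m["location"]).round(4))
p=viewer.camera("top")
for t in("tray","board_c_grip","board_b_grip"):
  for m in mark_of(t,p)[:2]: print(t,round(m["conf"],2),w(p,m["location"]).round(4))
E
```

```text
clock: 13.85
position: [0.5836, 0.2569, 0.0776]
ee_rot: [-0.012, 0.706, 0.015, 0.708]
ft_force: [0.7, -0.3, -1.6]
grip_width: 0.154
t 13.85 pos [0.5836 0.2569 0.0776]
x [ 0.002  0.004 -1.   ] z [0.999 0.039 0.003] F [ 0.7 -0.3 -1.6] g 0.15434654124864675 q [-0.71  0.49  0.29  1.61 -0.16  1.06 -0.34]
board_c_grip 0.8 [0.5689 0.3317 0.0476]
tray 0.56 [ 0.5631  0.2301 -0.0018]
board_b_grip 0.74 [0.5807 0.2555 0.0916]
```

```bash
python3 -m crank '[[1,[-0.1,-0.35,0],[0,0,0]],[1,[0,0,0],[0,0,0]],[1,[0,0,-1.5],[0,0,0]],[1,[0,0,-1],[0,0,0]],[1,[0,0,0],[0,0,0]],[1,[0,0,0],[0,0,0]]]';python3 -m crank '[[1,[0,0,-1],[0,0,0]],[1,[0,0,-0.7],[0,0,0]],[1,[0,0,0],[0,0,0]],[1,[0,0,0],[0,0,0]]]'
```

```text
clock: 14.7
position: [0.5806, 0.2528, 0.0495]
ee_rot: [-0.013, 0.708, 0.014, 0.706]
ft_force: [-0.7, 0.3, -1.9]
grip_width: 0.154
clock: 15.03
position: [0.5809, 0.2529, 0.0327]
ee_rot: [-0.013, 0.707, 0.015, 0.707]
ft_force: [0.4, -0.2, -2.6]
grip_width: 0.157
```

```bash
python3 -m crank '[[1,[0,0,-0.4],[0,0,0]],[1,[0,0,-0.2],[0,0,0]],[1,[0,0,0],[0,0,0]],[1,[0,0,0],[0,0,0]]]'; python3 -m crank '[[1,[0,0.2,0],[0,0,0]],[1,[0,0.2,0],[0,0,0]],[1,[0,0,0],[0,0,0]],[1,[0,0,0],[0,0,0]]]'
```

```text
clock: 15.37
position: [0.5812, 0.2531, 0.0273]
ee_rot: [-0.013, 0.707, 0.015, 0.707]
ft_force: [-0.0, -0.9, -1.0]
grip_width: 0.155
clock: 15.7
position: [0.5812, 0.2575, 0.0274]
ee_rot: [-0.013, 0.707, 0.015, 0.707]
ft_force: [-0.1, -0.1, -2.3]
grip_width: 0.154
```

```bash
python3 -m crank '[[1,[0,0,-0.15],[0,0,0]],[1,[0,0.2,0],[0,0,0]],[1,[0,0,0],[0,0,0]],[1,[0,0,0],[0,0,0]]]'; python3 -m crank '[[1,[0,0.15,0],[0,0,0]],[1,[0,0,0],[0,0,0]],[1,[0,0,0],[0,0,0]]]'; python3 -m crank '[[1,[0,0.15,0],[0,0,0]],[1,[0,0,0],[0,0,0]],[1,[0,0,0],[0,0,0]]]'
```

```text
clock: 16.03
position: [0.5818, 0.2586, 0.0265]
ee_rot: [-0.013, 0.707, 0.015, 0.707]
ft_force: [-2.0, -3.0, 5.9]
grip_width: 0.16
clock: 16.28
position: [0.5819, 0.2593, 0.0264]
ee_rot: [-0.013, 0.707, 0.014, 0.707]
ft_force: [-0.6, -5.2, 6.8]
grip_width: 0.158
clock: 16.53
position: [0.5823, 0.2602, 0.0265]
ee_rot: [-0.013, 0.707, 0.014, 0.707]
ft_force: [0.2, -7.1, 5.6]
grip_width: 0.158
```

```bash
python3 -m crank '[[1,[0,0.2,0],[0,0,0]],[1,[0,0,0],[0,0,0]],[1,[0,0,0],[0,0,0]]]'; python3 -m crank '[[1,[0,0.2,0],[0,0,0]],[1,[0,0,0],[0,0,0]],[1,[0,0,0],[0,0,0]]]'
```

```text
clock: 16.78
position: [0.5823, 0.2602, 0.0265]
ee_rot: [-0.013, 0.707, 0.013, 0.707]
ft_force: [-2.8, -13.1, 9.7]
grip_width: 0.158
clock: 17.03
position: [0.5823, 0.2603, 0.0266]
ee_rot: [-0.014, 0.707, 0.011, 0.707]
ft_force: [-5.7, -18.2, 13.7]
grip_width: 0.154
```

Contact with C (18 N, no further motion). I release and go to A's pre-grasp.

```bash
python3 -m crank '[[1,[0,-0.6,0],[0,0,0]],[0.5,[0,0,0],[0,0,0]],[0.5,[0,0,0],[0,0,0]],[0.5,[0,0,0],[0,0,0]],[0.4,[0,0,1],[0,0,0]],[0.4,[0,0,3],[0,0,0]],[0,[0,0,4],[0,0,0]],[0,[0,0,4],[0,0,0]],[0,[0,0,4],[0,0,0]],[0,[0,0,4],[0,0,0]],[0,[0,0,2],[0,0,0]],[0,[-0.5,-3.8,0],[0,0,0]]]'; python3 -m crank '[[0,[-0.5,-3.8,0],[0,0,0]],[0,[-0.5,-3.8,0],[0,0,0]],[0,[-0.5,-3.8,0],[0,0,0]],[0,[-0.5,-3.8,0],[0,0,0]],[0,[-0.5,-3.8,0],[0,0,0]],[0,[-0.5,-3.8,0],[0,0,0]],[0,[-0.5,-3.8,0],[0,0,-0.038]],[0,[-0.5,-3.8,0],[0,-0.1,0]],[0,[-0.5,-3.8,0],[0,-0.1,0]],[0,[-0.5,-3.8,0],[0,-0.1,0]],[0,[-0.5,-3.8,0],[0,-0.1,0]],[0,[-0.5,-3.8,0],[0,0,0.065]]]';  python3 -m crank '[[0,[-0.5,-3.8,0],[0,0,0]],[0,[0,-3.8,-3],[0,0,0]],[0,[0,0,-3.5],[0,0,0]],[0,[0,0,-3.5],[0,0,0]],[0,[0,0,0],[0,0,0]],[0,[0,0,0],[0,0,0]],[0,[0,0,0],[0,0,0]]]'
python3 - <<'E'
from h import *
st(); p=viewer.camera("wrist")
for m in mark_of("board_a_grip",p)[:2]: print(round(m["conf"],2),w(p,m["location"]).round(4))
v,s=fit(p,Lmodel("a",.4014,.0873),(532,-309,6.5)); print(v,s)
E
```

```text
clock: 18.03
position: [0.5769, 0.2308, 0.2518]
ee_rot: [-0.014, 0.704, 0.021, 0.709]
ft_force: [0.9, 1.0, 0.2]
grip_width: 1.001
clock: 19.03
position: [0.5131, -0.2292, 0.2446]
ee_rot: [-0.011, 0.551, 0.023, 0.834]
ft_force: [0.7, 0.4, 0.4]
grip_width: 1.001
clock: 19.62
position: [0.5133, -0.2977, 0.152]
ee_rot: [-0.014, 0.552, 0.024, 0.833]
ft_force: [0.4, -1.4, 0.6]
grip_width: 1.0
t 19.6167 pos [ 0.5133 -0.2977  0.152 ]
x [ 0.389  0.024 -0.921] z [0.92 0.05 0.39] F [ 0.4 -1.4  0.6] g 0.9998765239879503 q [-0.21  0.15  0.86  1.98 -0.51  0.81  0.99]
0.66 [ 0.5349 -0.3095  0.0885]
[ 532.02539951 -308.95347876    6.13923085] -48.32125372110779
```

```bash
python3 -m crank '[[0,[-0.75,-1.1,0],[0,0,0]],[0,[0.69,0,-1.63],[0,0,0]],[0,[0.69,0,-1.63],[0,0,0]],[0,[0.69,0,-1.63],[0,0,0]],[0,[0.69,0,-1.63],[0,0,0]],[0,[0.69,0,-1.63],[0,0,0]],[0,[0,0,0],[0,0,0]],[0.5,[0,0,0],[0,0,0]],[1,[0,0,0],[0,0,0]],[1,[0,0,0],[0,0,0]],[1,[0,0,0],[0,0,0]],[1,[0,0,0],[0,0,0]]]' 60;  python3 -m crank '[[1,[0,0,0],[0,0,0]],[1,[0,0,0],[0,0,0]]]'
```

```text
clock: 20.72
position: [0.5395, -0.3087, 0.0692]
ee_rot: [-0.014, 0.552, 0.024, 0.833]
ft_force: [0.8, 0.5, 0.9]
grip_width: 0.3
clock: 20.88
position: [0.5409, -0.3086, 0.0699]
ee_rot: [-0.014, 0.552, 0.024, 0.834]
ft_force: [3.5, 1.4, 7.0]
grip_width: 0.158
```

Held. Lift, level, and carry over the tray.

```bash
python3 -m crank '[[1,[-0.4,0,1],[0,0,0]],[1,[-0.8,0,2],[0,0,0]],[1,[0,0,3],[0,0,0]],[1,[0,0,3],[0,0,0]],[1,[0,0,3],[0,0,-0.065]],[1,[0,2,3],[0,0.1,0]],[1,[0,3,1],[0,0.1,0]],[1,[0,3,0],[0,0.1,0]],[1,[0,3,0],[0,0.1,0]],[1,[0,3,0],[0,0,0.038]],[1,[0,3,0],[0,0,0]],[1,[0,3,0],[0,0,0]]]'; python3 -m crank '[[1,[0.3,3,0],[0,0,0]],[1,[0.3,3,0],[0,0,0]],[1,[0.3,3,0],[0,0,0]],[1,[0.3,3,0],[0,0,0]],[1,[0.3,3,0],[0,0,0]],[1,[0.3,3,0],[0,0,0]],[1,[0.3,3,0],[0,0,0]],[1,[0.3,3,0],[0,0,0]],[1,[0.3,2,0],[0,0,0]],[1,[0,0,0],[0,0,0]],[1,[0,0,0],[0,0,0]],[1,[0,0,0],[0,0,0]]]'
python3 - <<'E'
from h import *
o=st(); p=viewer.camera("wrist")
z=o["position"][2]+.019
x,y,_=o["position"]*1000
v,s=fit(p,Lmodel("a",0,z),(x,y,3.8)); print(v,s)
for m in mark_of("board_a_grip",p)[:2]: print(round(m["conf"],2),w(p,m["location"]).round(4))
v2,s=fit(p,Lmodel("b",0,.046),(582,257,3.8)); print("b",v2,s)
f=p["frame"].copy()
for P in(place(Lmodel("a",0,z),v[0]/1e3,v[1]/1e3,v[2]/1e2),place(Lmodel("b",0,.046),v2[0]/1e3,v2[1]/1e3,v2[2]/1e2)):
    for u in proj(p,P): cv2.circle(f,tuple(int(round(k)) for k in u),0,(0,0,255),-1)
cv2.imwrite("pics/w8.png",f[...,::-1])
E
```

```text
clock: 21.88
position: [0.5269, -0.1074, 0.2275]
ee_rot: [-0.011, 0.708, 0.009, 0.706]
ft_force: [-0.1, -0.3, -1.9]
grip_width: 0.16
clock: 22.88
position: [0.5541, 0.1503, 0.228]
ee_rot: [-0.01, 0.708, 0.009, 0.706]
ft_force: [0.6, -0.5, -1.7]
grip_width: 0.16
t 22.8833 pos [0.5541 0.1503 0.228 ]
x [-0.002 -0.002 -1.   ] z [ 1.     0.027 -0.002] F [ 0.6 -0.5 -1.7] g 0.1597963698633372 q [-0.91  0.25  0.67  1.63 -0.16  1.31 -0.18]
[552.53772126 156.67772455  -0.62329942] -44.00572618066647
0.57 [0.5542 0.1514 0.2457]
b [590.25083424 257.05745305   1.93713187] -60.22545969267278
```

View pics/w8.png

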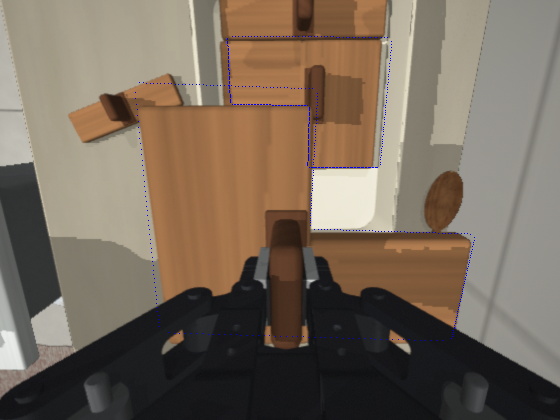

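The A and B fits are off here (blue lines miss the edges), so I read the edges directly. A's far edge is at v≈105 (u 140–308), its notch edge at v≈234 (u 312–470), and its notch side at u≈309. B's left end is at u≈222, its right end at u≈382, and its arm bottom at v≈167.

Run:
```python
from h import *
p=viewer.camera("wrist"); f=p["frame"]; g=cv2.GaussianBlur(f[...,0].astype(float),(0,0),1); T=np.array([.5541,.1503])
def prof(u=None,v=None,a=0,b=0):
    l=g[a:b,u] if u is not None else g[v,a:b]; d=np.diff(l); i=np.argsort(-abs(d))[:3]; return [(int(a+k),round(d[k],1)) for k in sorted(i)]
print("A far edge",[prof(u=u,a=90,b=125) for u in(200,250,290)])
print("A notch edge",[prof(u=u,a=220,b=250) for u in(340,390,440)])
print("A notch side",[prof(v=v,a=295,b=325) for v in(180,210)])
print("A left",[prof(v=v,a=125,b=170) for v in(150,250)])
print("B arm bottom",[prof(u=u,a=150,b=185) for u in(325,345,360)])
print("B right",[prof(v=v,a=365,b=400) for v in(70,110,150)]); print("B left",[prof(v=v,a=205,b=240) for v in(60,80)])
for n,u,v,z in(("Afar",200,105,.223),("Afar",290,105,.223),("Anotch",340,233,.223),("Anotch",440,233,.223),("Aside",309,180,.223),("Aleft",142,150,.223),("Bbot",325,167,.022),("Bbot",360,167,.022),("Bright",381,110,.022),("Bleft",224,70,.022)):
    q=atz(p,u,v,z)[:2]; print(n,q.round(4),(q-T).round(4))
```

```text
A far edge [[(103, np.float64(-15.8)), (104, np.float64(-31.2)), (105, np.float64(-26.5))], [(103, np.float64(-12.5)), (104, np.float64(-17.4)), (105, np.float64(-8.0))], [(103, np.float64(-14.4)), (104, np.float64(-19.0)), (107, np.float64(7.9))]]
A notch edge [[(228, np.float64(-23.3)), (231, np.float64(-25.2)), (232, np.float64(-24.6))], [(231, np.float64(-38.5)), (232, np.float64(-41.1)), (233, np.float64(-21.5))], [(239, np.float64(16.3)), (240, np.float64(14.0)), (248, np.float64(-15.1))]]
A notch side [[(310, np.float64(29.2)), (311, np.float64(41.1)), (312, np.float64(27.2))], [(309, np.float64(21.8)), (310, np.float64(44.2)), (311, np.float64(35.6))]]
A left [[(141, np.float64(-4.0)), (142, np.float64(-5.9)), (143, np.float64(-4.1))], [(129, np.float64(6.4)), (130, np.float64(11.6)), (131, np.float64(11.2))]]
B arm bottom [[(167, np.float64(13.6)), (168, np.float64(29.1)), (169, np.float64(23.5))], [(167, np.float64(22.8)), (168, np.float64(32.2)), (169, np.float64(18.6))], [(167, np.float64(27.1)), (168, np.float64(36.0)), (169, np.float64(20.2))]]
B right [[(383, np.float64(-15.6)), (385, np.float64(19.5)), (386, np.float64(20.1))], [(380, np.float64(-14.3)), (382, np.float64(17.5)), (383, np.float64(19.6))], [(373, np.float64(9.9)), (374, np.float64(10.6)), (379, np.float64(12.4))]]
B left [[(215, np.float64(17.0)), (219, np.float64(-19.0)), (220, np.float64(-17.9))], [(217, np.float64(16.1)), (220, np.float64(-16.5)), (221, np.float64(-18.0))]]
Afar [0.5112 0.2285] [-0.0429  0.0782]
Afar [0.5541 0.2296] [0.     0.0793]
Anotch [0.5829 0.1655] [0.0288 0.0152]
Anotch [0.6366 0.1669] [0.0825 0.0166]
Aside [0.5649 0.1938] [0.0108 0.0435]
Aleft [0.4811 0.2067] [-0.073   0.0564]
Bbot [0.5997 0.1757] [0.0456 0.0254]
Bbot [0.6414 0.1768] [0.0873 0.0265]
Bright [0.6591 0.2416] [0.105  0.0913]
Bleft [0.4827 0.2786] [-0.0714  0.1283]
```

A's outline relative to the TCP is consistent with the board's dimensions (left −73 mm, far edge +79.5, grip about −2 mm in y). Target TCP is (0.554, 0.160), with yaw +0.008.

```bash
python3 -m crank '[[1,[0,0.97,0],[0,0,0.008]],[1,[0,0,-2],[0,0,0]],[1,[0,0,-3],[0,0,0]],[1,[0,0,-3],[0,0,0]],[1,[0,0,-3],[0,0,0]],[1,[0,0,-3],[0,0,0]],[1,[0,0,-1],[0,0,0]],[1,[0,0,0],[0,0,0]],[1,[0,0,0],[0,0,0]],[1,[0,0,0],[0,0,0]]]'
python3 - <<'E'
from h import *
o=st()
p=viewer.camera("wrist"); save(p,"w9")
E
```

```text
clock: 23.87
position: [0.5555, 0.1615, 0.0802]
ee_rot: [-0.013, 0.707, 0.013, 0.707]
ft_force: [1.1, -0.1, -1.8]
grip_width: 0.154
t 23.8667 pos [0.5555 0.1615 0.0802]
x [ 0.001  0.    -1.   ] z [0.999 0.036 0.001] F [ 1.1 -0.1 -1.8] g 0.15413285454444572 q [-0.87  0.41  0.62  1.79 -0.27  1.03 -0.11]
```

View pics/w9.png

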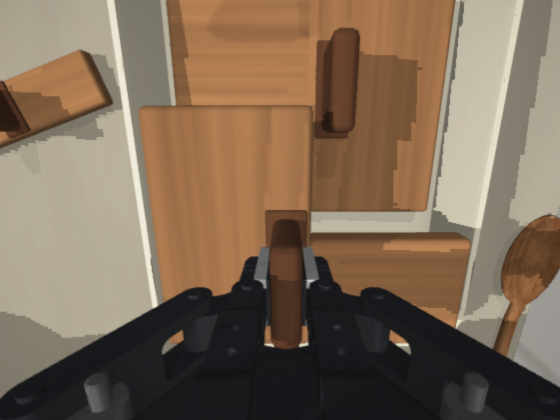

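Wrist view: A is above the slot, with B's arm bottom at v≈211, B's right end at (437,150) and left end at (171,60), and A's notch edge at v≈233–240. I compute the clearances.

Run:
```python
from h import *
p=viewer.camera("wrist"); T=np.array([.5555,.1615]); zt=.0802+.019-.024
M=R.from_rotvec([0,0,-.036]).as_matrix()[:2,:2]
for n,u,v,z in(("Bbot",330,211,.022),("Bbot",415,210,.022),("Bright",437,150,.022),("Bright",448,50,.022),("Bleft",171,60,.022),("Afar",200,105.5,zt),("Afar",290,105.5,zt),("Anotch_top?",350,241,zt),("Anotch_top?",440,241,zt),("Anotch_bot",350,232,zt-.016),("Anotch_bot",440,232,zt-.016),("Aside",311.5,150,zt),("Aleft",143,150,zt),("Aright",470,245,zt)):
    q=atz(p,u,v,z)[:2]; print(n,"rel in tray axes",(M@(q-T)*1000).round(1))
```

```text
Bbot rel in tray axes [31.6 12.3]
Bbot rel in tray axes [92.4 13. ]
Bright rel in tray axes [102.2  55.1]
Bright rel in tray axes [100.5 115.9]
Bleft rel in tray axes [-71.7 110.3]
Afar rel in tray axes [-40.9  79.6]
Afar rel in tray axes [ 2.  79.6]
Anotch_top? rel in tray axes [34.7 10.4]
Anotch_top? rel in tray axes [83.5 10.3]
Anotch_bot rel in tray axes [38.2  9.8]
Anotch_bot rel in tray axes [91.8  9.7]
Aside rel in tray axes [12.7 58.7]
Aleft rel in tray axes [-70.9  58.8]
Aright rel in tray axes [100.3   8. ]
```

```bash
python3 -m crank '[[1,[-0.1,-0.2,0],[0,0,0]],[1,[0,0,0],[0,0,0]],[1,[0,0,-1.5],[0,0,0]],[1,[0,0,-1.3],[0,0,0]],[1,[0,0,0],[0,0,0]],[1,[0,0,0],[0,0,0]]]';python3 -m crank '[[1,[0,0,-1],[0,0,0]],[1,[0,0,-0.5],[0,0,0]],[1,[0,0,0],[0,0,0]],[1,[0,0,0],[0,0,0]]]'
```

```text
clock: 24.47
position: [0.5528, 0.1589, 0.0497]
ee_rot: [-0.013, 0.708, 0.012, 0.706]
ft_force: [0.2, 0.9, -2.0]
grip_width: 0.159
clock: 24.8
position: [0.553, 0.1589, 0.0349]
ee_rot: [-0.013, 0.708, 0.012, 0.706]
ft_force: [1.0, -0.9, -1.8]
grip_width: 0.15
```

```bash
python3 -m crank '[[1,[0.1,0,-0.4],[0,0,0]],[1,[0,0,-0.3],[0,0,0]],[1,[0,0,0],[0,0,0]],[1,[0,0,0],[0,0,0]]]';python3 -m crank '[[1,[0,0,-0.2],[0,0,0]],[1,[0,0,0],[0,0,0]],[1,[0,0,0],[0,0,0]]]'
```

```text
clock: 25.13
position: [0.5541, 0.1591, 0.028]
ee_rot: [-0.013, 0.708, 0.012, 0.706]
ft_force: [0.4, 0.4, -1.5]
grip_width: 0.154
clock: 25.38
position: [0.5545, 0.1592, 0.0271]
ee_rot: [-0.013, 0.707, 0.012, 0.707]
ft_force: [-4.9, -0.4, 7.9]
grip_width: 0.156
```

Seated on the floor (upward force at z = 0.027, the same as B). I release, retreat and check.

```bash
python3 -m crank '[[0.5,[0,0,0],[0,0,0]],[0.5,[0,0,0],[0,0,0]],[0.5,[0,0,0],[0,0,0]],[0.4,[0,0,1],[0,0,0]],[0.4,[0,0,3],[0,0,0]],[0,[0,0,4],[0,0,0]],[0,[0,0,4],[0,0,0]],[0,[0,-2,4],[0,0,0]],[0,[0,-2,3],[0,0,0]],[0,[0,-2,2],[0,0,0]],[0,[0,0,0],[0,0,0]],[0,[0,0,0],[0,0,0]]]'; python3 -m crank '[[0,[0,0,0],[0,0,0]],[0,[0,0,0],[0,0,0]],[0,[0,0,0],[0,0,0]]]'
python3 - <<'E'
from h import *
st(); p=viewer.camera("wrist"); save(p,"w10")
tx=np.array([.5682,.2277,0]); M=R.from_rotvec([0,0,-.038]).as_matrix()
for n in("wrist","top"):
  q=viewer.camera(n)
  for t in("board_a_grip","board_b_grip","board_c_grip","jar_rice","mug_blue","jar_green_lid","steel_cup"):
    for m in mark_of(t,q)[:2]: W=w(q,m["location"]); print(n,t,round(m["conf"],2),W.round(4),"tray:",(M@(W-tx)).round(3))
E
```

```text
clock: 26.38
position: [0.5549, 0.0993, 0.2353]
ee_rot: [-0.012, 0.707, 0.012, 0.707]
ft_force: [-0.2, 1.2, -0.8]
grip_width: 1.002
clock: 26.63
position: [0.5536, 0.1014, 0.2325]
ee_rot: [-0.014, 0.708, 0.012, 0.706]
ft_force: [-0.5, 0.5, 0.4]
grip_width: 0.999
t 26.6333 pos [0.5536 0.1014 0.2325]
x [-0.003 -0.002 -1.   ] z [ 0.999  0.037 -0.003] F [-0.5  0.5  0.4] g 0.9990883217297429 q [-0.87  0.22  0.7   1.66 -0.15  1.32 -0.1 ]
wrist board_a_grip 0.7 [0.555  0.1609 0.045 ] tray: [-0.016 -0.066  0.045]
wrist board_b_grip 0.65 [0.5816 0.2543 0.0453] tray: [0.014 0.026 0.045]
wrist board_c_grip 0.86 [0.3598 0.2374 0.0265] tray: [-0.208  0.018  0.026]
top board_a_grip 0.52 [0.5531 0.1615 0.0504] tray: [-0.018 -0.066  0.05 ]
top board_b_grip 0.57 [0.577  0.2556 0.0419] tray: [0.01  0.028 0.042]
top board_c_grip 0.79 [0.5625 0.3392 0.0477] tray: [-0.001  0.112  0.048]
top board_c_grip 0.62 [0.3568 0.2362 0.0309] tray: [-0.211  0.017  0.031]
top jar_rice 0.86 [ 0.5831  0.4968 -0.0035] tray: [ 0.025  0.268 -0.003]
top mug_blue 0.65 [0.4105 0.5042 0.0009] tray: [-0.147  0.282  0.001]
top jar_green_lid 0.64 [ 0.6014 -0.4894  0.0008] tray: [ 0.006 -0.718  0.001]
top jar_green_lid 0.18 [ 0.5802  0.4953 -0.0025] tray: [ 0.022  0.267 -0.003]
top steel_cup 0.75 [ 4.481e-01 -5.254e-01  4.000e-04] tray: [-0.149 -0.748  0.   ]
```

View pics/w10.png

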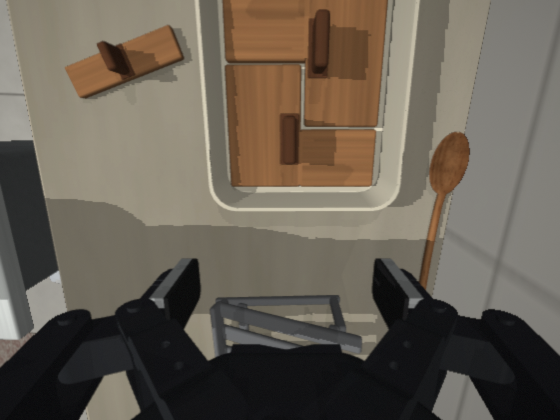

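The picture shows A and B interlocked flat with thin even gaps, C at the far end, and the gripper clear. The bystanders are unmoved.

```bash
python3 -c "
from h import *
print(manip.hand_in())"
```

```text
the job is handed in; nothing more can be done
None
```

All three boards are in the tray and the job is handed in; it gave no verdict. The clock stood at about 27 s of the 72 s allowed.

**What I did**
- I pushed the straight board C against the tray's +y wall until I felt contact.
- I took B off the stand with a tilted grasp, levelled it, lowered it and pushed it up against C.
- I lowered A into the remaining gap so the two Ls interlock, then let go and backed away.

**Last checks**
- **Fit:** the last wrist picture shows A and B interlocked with thin, even gaps. C's far end is cut off in that picture.
- **Grip heights:** A measured 45 mm in the wrist view and 50 mm in the top view. B measured 45 and 42 mm, and C 48 mm (top view only). The seated height is 46 mm and the allowed band 42–50 mm. The networks are only good to about 4 mm, so the edge values of A and B in the top view are within their error.
- **Grip positions in the tray:** A (-16, -66), B (14, 26) and C (-1, 112) mm, all within limits.
- **Seating:** A stopped on the tray floor with the fingertips at 27 mm, and B reached the floor at 26–27 mm, as expected for a seated board. The tilt of the boards was judged by eye and not measured.
- **Bystanders:** the jars, mug and cup are within about 4 mm of where they were first measured.
- **Gripper:** open and clear of everything, with wrist force near zero.

**What disagreed:** the outline fits for A and B over the tray were unreliable. I replaced them with edges read directly from the pictures. In that last wrist view the network found only the small look-alike for C, so C's position rests on the top view and on the contact with the wall.

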